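Load a freshly lacquered coil into the bench oven

ROBOT

A 6-joint arm with a two-finger parallel gripper is mounted at the origin on the work surface. World frame = base frame: x ahead of the robot, y to its left, z up, the work surface at z = 0. Lengths are in m, angles in rad, forces in N, time in s.
With the tool pointing down it reaches from about 0.35 to 0.775 m from the base axis. Payload 5.5 kg.
Tool frame: the origin (TCP) lies at the very end of the fingers, on their centre line; the grasp point (between the pads) lies 19 mm behind it; z points along the fingers, y is the direction in which the jaws open and shut (so a half turn about z gives the same grasp; the last joint's range is limited). The gripper opens to 85 mm and grips with 20 to 120 N. Pads are 22 mm wide; open, the fingers measure 114 mm over their backs; the gripper's body (76 mm by 85 mm) begins 54 mm behind the grasp point. The pads swing forward as they close: fully open they stand 13 mm farther back than shut.
Start: joints at [-1.439, 0.313, 0.046, 1.304, 0, 1.431], TCP at [0.154, -0.554, 0.231] pointing down, gripper open.
Joint ranges: [-2.76, 2.76], [-0.86, 1.69], [-1.03, 1.26], [-2.2, 2.34], [-1.47, 1.5], [-3.14, 3.14]. Speed limits (rad/s): [2.57, 2.57, 3.14, 3.14, 3.14, 3.14].

INTERFACE

Orientations are given as a unit quaternion [x, y, z, w].
In Python, from bench import arm gives the robot as it stands.
- The arm moves only by the tool jog_arm, never from a script. Its argument "increments" is a list of rows, each a list of 3 entries, a list of its own where there are three numbers: the closure, from 0 (fully open) to 1 (shut), then the shift along the world's x, y, z scaled (see below), then the turn, a rotation vector about the world's x, y, z scaled (see below). A call has 1 to 20 rows; each row shifts and turns the commanded pose from where the row before left it; what a row does not reach is not made up. The controller multiplies each number of a shift by 0.2 m and each number of a turn by 6 degrees. A row lasts 1/12 s, in which the tool goes at most 41.7 mm and 7.16 degrees, less where a joint would pass 70% of its speed; a pose out of reach is approached as far as the arm can. A call with a number of a shift or a turn outside -1 to 1 is refused whole. A call with a gripper value outside its range is refused whole. The fingers move at their own pace and stop on an object; "squeeze" is the grip in N (left out, the last holds). Time passes only in rows, so rows that do not move let the fingers close. It gives the time, the measured TCP pose, the force and the opening at its end, in the units of the state.
- arm.read_state(): the state, without advancing time (a new reading comes with each control period).
- arm.capture(name): name is "side" or "top" or "wrist"; returns a dict with "image" (400x640x3 uint8, red, green, blue), "range_z" (400x640 float32, m along the optical axis (not along the pixel's ray), 0 where there is no reading), "K" (3x3 intrinsics, pixels), "cam_to_world" (4x4, takes a point from camera to world coordinates). Camera axes: x right, y up, looking along -z (the intrinsics and any distortion apply to the point x, -y, -z); pixel columns grow to the right and rows downward; lengths in m; the calibration is good to about 2 mm. A picture is of the moment at which its call begins.
- arm.sign_off(): hands the job in, once; it reports no verdict.
The state is a dict: "time_s": time; "joint_positions": joint angles; "dq": joint speeds; "joint_torque": joint torques, N m; "ee_pos": TCP position; "eef_rot": TCP orientation; "ft_force": force on the tool from outside, world axes, zero at the start; "ft_torque": the same for the moment, N m; "width": finger opening in m.
Only numpy, scipy, OpenCV 4.12 (cv2) and the standard library are available. Lean on these libraries where they do the work, as an engineer would, in place of code of your own. Each camera call takes 0.05 s, during which the arm holds its last target. There are 200 camera calls.

TASK

Get the bench oven ready to cure the freshly lacquered coil: first push its red vent rod in to the middle click, then pick up the parts cup and tip the coil into the sunken well of the open drawer, angling the cup steeply so that its lip reaches down inside the well, below the top of the raised walls, before the coil rolls out. Then stand the empty cup upright back on its round mat, and after that push the drawer fully shut. The lacquer is wet, so never touch the coil with the gripper or the arm, and leave the other things on the bench where they are.

Things in the scene. Friction and masses are not known exactly. Their poses are not given: they have to be found in the camera images.
- vent_rod (a joint): push-pull vent rod on the oven's front, robot's right of the drawer: level 10 mm steel rod, red round knob on its end. 0 = fully in, 0.040 m = fully out (towards the robot), where it starts. Three click positions: 0, 0.020, 0.040. Leaving a click takes about 4 to 9 N; past half-way to the next click the spring draws it into that click; heavily damped, it does not run on.
- vent_knob (a point): centre of the flat outer face of the red knob (32 mm across, 18 mm thick, axis 140 mm above the bench), the face that looks to the robot; x axis points into the oven, along the rod (pushing along +x pushes the rod in), z up. At the middle click this face is 98 mm in front of the oven's front; nothing lies over it.
- oven: grey bench oven, 400 mm wide, 320 mm deep, 200 mm high, fixed; origin on the bench under the middle of its front face, x points into the oven. Above the drawer its housing spans 130 to 200 mm height.
- drawer (a joint): oven drawer, 0 = fully shut, grows as it slides out towards the robot (m); starts about 0.185 to 0.200 open. About 3 N of friction, no spring; it stays where it is left.
- drawer_handle (a point): middle of the drawer's steel bar handle (120 mm long, level, along the point's y, about 12 mm thick, 70 mm above the bench, axis 35 mm in front of the drawer's front panel, which is 230 mm wide with its top 100 mm above the bench); x points into the oven: the drawer shuts along +x. Shut, the bar's axis is 50 mm in front of the oven's front.
- well (a point): centre of the floor of the sunken steel well in the drawer, 30 mm above the bench; x points into the oven, y left, z up. Inside it is 120 mm (x) by 110 mm (y); the raised walls are 8 mm thick, their top 55 mm above the well floor (85 mm above the bench). With the drawer at value q, the oven's front face is q - 0.068 m from this point along +x.
- cup: yellow scoop-shaped parts cup, 74 mm wide (y), 60 mm high, 0.16 kg. Origin: under its flat floor (x = -25 to +36 mm), z up when upright; +x points to its black grip tab, -x to its pouring lip. The front is a 25 degree ramp, 65 mm long, 5 mm thick, from the floor up to the lip, with an orange 4 mm high retaining bead across the lip.
- cup_lip (a point): middle of the cup's lip edge, at (-84, 0, 32) mm in the cup's frame. Tilting the lip down past 25 degrees lets the coil roll to the bead, which holds it until about 60 degrees; by 70 to 75 degrees it rolls out. Tilt slowly round 25 to 40 degrees (5 to 10 degrees a second) and carry it smoothly from there on, or the rolling coil hops over the bead.
- cup_grip (a point): where to pinch the black upright grip tab behind the cup, at (62, 0, 75) mm in the cup's frame. The tab is 14 mm thick (along the cup's y), spans x = 36 to 80 mm and z = 30 to 95 mm of the cup; pinch it across its thickness.
- coil: wound coil, a 36 mm thick, 60 mm long cylinder (copper winding, black end flanges), 0.12 kg, origin at its centre, y along its axis; it lies across the cup (along the cup's y) at the start. Wet lacquer: not to be touched by gripper or arm.
- mat: round teal mat, 180 mm across, 3 mm thick, on which the cup stands; origin at its centre on the bench. It lies to the left or the right of the drawer.
- bin: blue open bin with one divider, 130 x 100 x 45 mm, origin under its centre; on the other side of the drawer from the mat. Leave alone.
- meter: orange multimeter lying flat, 160 x 80 x 45 mm, origin under its centre. Leave alone.
- spool: dark green solder spool standing on end, 64 mm across, 50 mm high, origin under its centre. Leave alone.
- flux: white bottle with red cap, 52 mm across, 120 mm high, origin under its centre. Leave alone.
- board: green circuit board lying flat, 110 x 80 x 8 mm, origin under its centre. Leave alone.
- driver: red screwdriver lying flat, 170 mm long, origin near its middle. Leave alone.
There are look-alikes about, which are no part of the job. Of the things that look like the mat, the smaller one is meant. Several things have the shape of the cup; the one meant has the colours described above.

How it is judged:
By the outcome, as a careful person would: the job done as asked, in the order asked, and still so for the second after the job is handed in, with the robot touching nothing.
It also fails if it takes over 72 s, if anything falls off the work surface, if the arm or the gripper's body presses on something with over 40 N, if the wrist force passes 120 N, or if a joint passes its speed limit or range.

## Working session

There is one attempt and no reset: what is moved stays moved. The work goes in short steps, Python scripts to look and compute and a tool call to move; the robot and the scene stay as the last step left them, time stands still between calls to the robot, and variables do not carry over. Pictures are saved under pics/ and viewed, about 8 in all and at most 12, crops included, and the job is handed in when it is done.

Besides the shell and the picture viewer there is one more tool, called after ">>>" as name(argument=value, ...), one argument or row to a line, values as JSON. jog_arm: Moves the arm, as the interface text tells. Shifts and turns lie within -1 to 1; 1 stands for 0.2 m of shift or 6 degrees of turn. Its arguments: {"type":"object","properties":{"increments":{"type":"array","items":{"type":"array"}},"squeeze":{"type":"number"}},"required":["increments"]}

```bash
ls; mkdir -p pics; cat > h.py <<'E'
import numpy as np, cv2
from bench import arm
def pts(c):
    K=c["K"];z=c["range_z"];h,w=z.shape
    u,v=np.meshgrid(np.arange(w),np.arange(h))
    p=np.stack([(u-K[0,2])/K[0,0]*z,-(v-K[1,2])/K[1,1]*z,-z],-1)
    T=c["cam_to_world"];return p@T[:3,:3].T+T[:3,3]
def save(c,n): cv2.imwrite("pics/"+n,c["image"][:,:,::-1])
E
python3 - <<'E'
from h import *
for n in ["top","side"]:
    c=arm.capture(n);save(c,n+"0.png");np.savez(n+"0.npz",**c);print(n,c["K"],c["cam_to_world"],c.keys())
print(arm.read_state())
E
```

```text
pics
top [[487.66695191   0.         305.75932933]
 [  0.         487.66695191 198.22100589]
 [  0.           0.           1.        ]] [[-2.34135902e-02  9.89735244e-01 -1.40982091e-01  2.73383823e-01]
 [-9.99714602e-01 -2.38487364e-02 -1.39753144e-03 -2.28987271e-02]
 [-4.74543085e-03  1.40909134e-01  9.90011160e-01  1.46770799e+00]
 [ 0.00000000e+00  0.00000000e+00  0.00000000e+00  1.00000000e+00]] dict_keys(['image', 'range_z', 'K', 'cam_to_world'])
side [[452.90573254   0.         327.97230093]
 [  0.         452.90573254 195.24773588]
 [  0.           0.           1.        ]] [[ 0.66416915  0.54834535 -0.50813062 -0.32038486]
 [-0.74757662  0.48450209 -0.45429827 -0.76201367]
 [-0.00292199  0.68159747  0.7317215   1.2813021 ]
 [ 0.          0.          0.          1.        ]] dict_keys(['image', 'range_z', 'K', 'cam_to_world'])
{'time_s': 0.1, 'joint_positions': array([-1.43857331e+00,  3.13919258e-01,  4.51188564e-02,  1.30358804e+00,
        4.92978132e-06,  1.43119179e+00]), 'dq': array([ 0.00116263, -0.00219283,  0.00235166, -0.00089701, -0.00073851,
       -0.0015098 ]), 'joint_torque': array([ 2.68912954e-03, -4.81727672e+01,  2.99242437e+01,  1.27490066e-02,
       -1.71684651e-04, -2.50560159e-07]), 'ee_pos': array([ 0.1543146 , -0.55345277,  0.23051221]), 'eef_rot': array([ 9.90777618e-01,  1.35495672e-01,  5.40292348e-06, -7.96042334e-04]), 'ft_force': array([-0.85458319,  0.88877072, -0.25796328]), 'ft_torque': array([-0.03639837, -0.07675939, -0.00916108]), 'width': 0.08551722285048095}
```

View pics/top0.png

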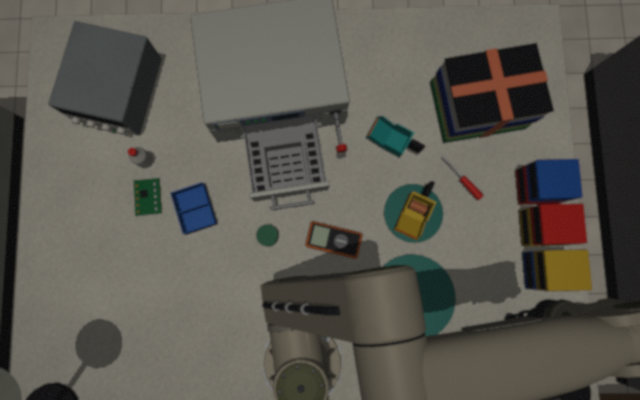

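View pics/side0.png

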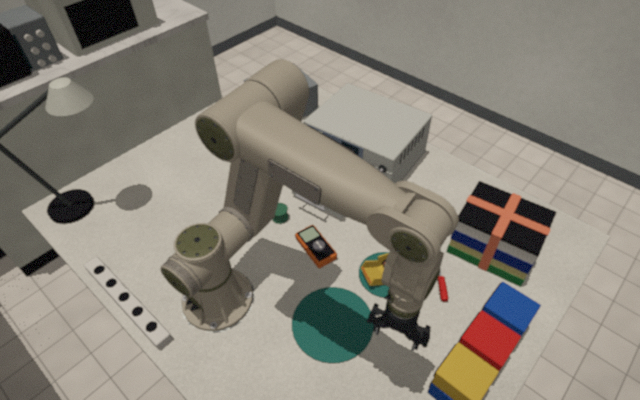

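The top view shows:
- **Oven:** front edge near row 120.
- **Drawer:** open, around (287,160), with the handle at (292,203).
- **Knob:** red, at (342,148).
- **Cup:** yellow, at (414,213), on the small mat, with its black tab at (428,188).
- **Meter:** (334,239).
- **Spool:** (267,235).
- **Decoy cup:** teal, at (390,135).

The side view shows the arm partly hiding the cup.

```bash
python3 - <<'E'
from h import *
c=dict(np.load("top0.npz"));P=pts(c);im=c["image"];hsv=cv2.cvtColor(im,cv2.COLOR_RGB2HSV)
H,S,V=[hsv[...,i].astype(int) for i in range(3)]
z=c["range_z"];print("invalid",(z==0).mean(), "table z",np.median(P[250:300,60:200,2]),P[250:300,60:200,2].std())
def rep(n,m):
    m=m&(z>0);q=P[m];print(n,m.sum(),q.mean(0).round(4),"med",np.median(q,0).round(4),"zmax",np.percentile(q[:,2],[5,50,95]).round(3))
    return m
def box(a,b,c_,d):
    m=np.zeros(z.shape,bool);m[c_:d,a:b]=True;return m
def rect(m,h=None):
    q=P[m&(z>0)][:,:2].astype(np.float32);r=cv2.minAreaRect(q*1000);print("  rect",r)
knob=rep("knob",box(330,352,138,158)&((H<8)|(H>172))&(S>120)&(V>60))
rect(knob)
mat=rep("mat",box(380,448,180,245)&(H>75)&(H<100)&(S>80));rect(mat)
q=P[mat&(z>0)][:,:2];(cx,r)=cv2.minEnclosingCircle(q.astype(np.float32));print("mat circ",cx,r)
# height slices
ov=rep("oven top",(P[...,2]>0.185)&(P[...,2]<0.215)&box(190,350,0,125));rect(ov)
cup=rep("cup",box(390,440,180,245)&(H>15)&(H<35)&(S>110));rect(cup)
tab=rep("tab",box(415,445,175,205)&(P[...,2]>0.07));rect(tab)
print(P[tab].round(3)[:40])
hd=rep("handle",box(260,325,192,212)&(P[...,2]>0.05)&(P[...,2]<0.085));rect(hd)
wl=rep("walls",box(240,330,120,200)&(P[...,2]>0.075)&(P[...,2]<0.095));rect(wl)
pn=rep("panel",box(240,335,170,205)&(P[...,2]>0.092)&(P[...,2]<0.11));rect(pn)
wf=rep("wellfloor",box(260,315,130,190)&(P[...,2]>0.02)&(P[...,2]<0.045));rect(wf)
def crop(n,a,b,c_,d,k): cv2.imwrite("pics/"+n,cv2.resize(im[c_:d,a:b,::-1],None,fx=k,fy=k,interpolation=cv2.INTER_CUBIC))
crop("crop0.png",230,450,105,255,3.6)
E
```

```text
invalid 0.00400390625 table z -0.0003298560217105395 0.10211165030955961
knob 63 [ 0.5991 -0.1221  0.1532] med [ 0.5989 -0.1217  0.1537] zmax [0.148 0.154 0.159]
  rect ((600.4434814453125, -122.69155883789062), (18.68897247314453, 25.759370803833008), 9.354585647583008)
mat 1181 [ 0.4356 -0.337   0.0035] med [ 0.4366 -0.3202  0.0029] zmax [-0.002  0.003  0.008]
  rect ((429.22784423828125, -343.09283447265625), (171.08883666992188, 169.02130126953125), 57.197853088378906)
mat circ (0.4304329454898834, -0.3440586030483246) 0.0868438333272934
oven top 16169 [0.8379 0.0736 0.2002] med [0.8366 0.0743 0.2003] zmax [0.195 0.2   0.205]
  rect ((844.2866821289062, 73.15644836425781), (326.7942810058594, 401.19891357421875), 7.343136787414551)
cup 974 [ 0.4171 -0.3396  0.0309] med [ 0.4137 -0.3398  0.0283] zmax [0.006 0.028 0.064]
  rect ((424.1585998535156, -340.981689453125), (79.01155090332031, 139.63328552246094), 59.9377326965332)
tab 101 [ 0.4883 -0.3716  0.0938] med [ 0.489  -0.3712  0.0958] zmax [0.077 0.096 0.102]
  rect ((488.420166015625, -373.26861572265625), (15.26680850982666, 
[... 1076 characters left out ...]
074 0.081]
  rect ((467.5238342285156, 35.15298080444336), (41.824317932128906, 151.37770080566406), 7.420119762420654)
walls 601 [0.5592 0.0362 0.0848] med [0.5518 0.0378 0.0847] zmax [0.077 0.085 0.092]
  rect ((558.7415161132812, 25.547035217285156), (225.43003845214844, 177.0692138671875), 88.33010864257812)
panel 432 [0.4953 0.0269 0.0995] med [0.4953 0.0262 0.0994] zmax [0.094 0.099 0.104]
  rect ((497.82232666015625, 27.516807556152344), (20.339967727661133, 228.15318298339844), 7.386435508728027)
wellfloor 2522 [0.6028 0.0327 0.0306] med [0.5993 0.0339 0.0306] zmax [0.025 0.031 0.036]
  rect ((598.9542846679688, 32.48145294189453), (164.3362274169922, 184.1617431640625), 89.29296875)
```

View pics/crop0.png

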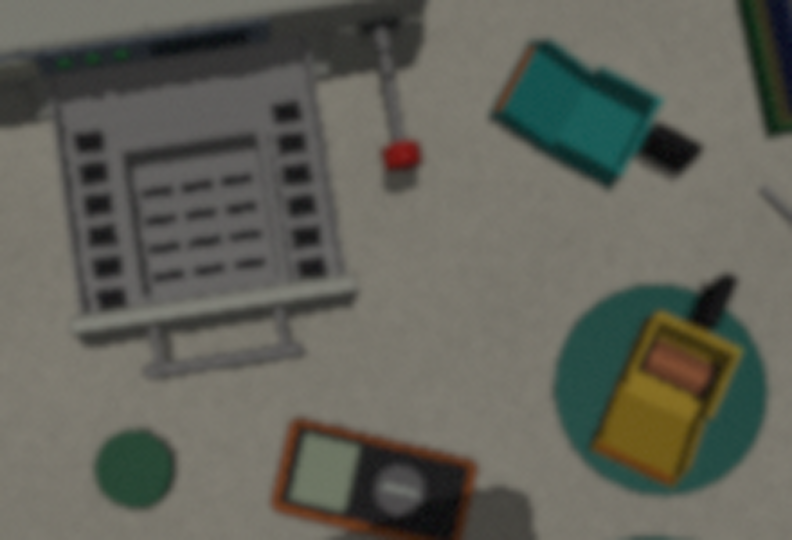

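The crop shows the drawer's walls and handle, the knob, and the cup with the coil inside. The tab points away from the robot and slightly right. Next I'll refine everything in the oven frame.

```bash
python3 - <<'E'
from h import *
c=dict(np.load("top0.npz"));P=pts(c);im=c["image"];hsv=cv2.cvtColor(im,cv2.COLOR_RGB2HSV)
H,S,V=[hsv[...,i].astype(int) for i in range(3)];z=c["range_z"]
a=np.radians(7.38);ex=np.array([np.cos(a),np.sin(a)]);ey=np.array([-ex[1],ex[0]])
o=np.array([.8443,.0732])-.160*ex;print("oven origin",o)
X=(P[...,:2]-o)@ex;Y=(P[...,:2]-o)@ey;Z=P[...,2]
def box(a,b,c_,d):
    m=z>0;m[:c_]=0;m[d:]=0;m[:,:a]=0;m[:,b:]=0;return m
def pc(n,m): print(n,m.sum(),"X",np.percentile(X[m],[2,25,50,75,98]).round(4),"Y",np.percentile(Y[m],[2,50,98]).round(4),"Z",np.median(Z[m]).round(3))
pc("knob",box(330,352,138,158)&((H<8)|(H>172))&(S>120)&(V>60))
pc("bar",box(260,325,190,215)&(Z>.06)&(Z<.09)&(X<-.215)&(abs(Y)<.05))
pc("panel",box(240,335,170,205)&(Z>.092)&(Z<.11)&(abs(Y)<.1))
pc("leftwall",box(240,335,120,205)&(Z>.077)&(Z<.092)&(X>-.17)&(X<-.07))
pc("oventop",box(200,340,20,125)&(Z>.185)&(abs(Y)<.15))
pc("spool",box(250,285,220,250)&(Z>.035));pc("meter",box(300,370,215,260)&(Z>.03)&(Z<.06))
t=box(415,445,172,208)&(Z>.085)&(V<70)
q=P[t];r=cv2.minAreaRect((q[:,:2]*1000).astype(np.float32));print("tab",t.sum(),r,q.mean(0))
cup=box(385,445,175,250)&(H>12)&(H<35)&(S>110)&(Z>.05);q=P[cup];print("rim",cup.sum(),cv2.minAreaRect((q[:,:2]*1000).astype(np.float32)),q.mean(0))
or_=box(385,445,215,250)&(H>3)&(H<15)&(S>120);q=P[or_];print("bead",or_.sum(),cv2.minAreaRect((q[:,:2]*1000).astype(np.float32)),q.mean(0))
E
```

```text
oven origin [0.68562543 0.05264809]
knob 63 X [-0.1163 -0.1129 -0.109  -0.1036 -0.0986] Y [-0.1743 -0.1626 -0.1505] Z 0.154
bar 142 X [-0.239  -0.2369 -0.2341 -0.2308 -0.2201] Y [-0.0492 -0.0003  0.0491] Z 0.074
panel 380 X [-0.1991 -0.196  -0.1922 -0.1884 -0.1841] Y [-0.0964  0.0001  0.0956] Z 0.099
leftwall 194 X [-0.1676 -0.1445 -0.121  -0.0949 -0.0715] Y [-0.0634 -0.0007  0.062 ] Z 0.085
oventop 10621 X [0.0023 0.0625 0.1311 0.2012 0.2734] Y [-0.1436  0.0067  0.1446] Z 0.2
spool 371 X [-0.335  -0.3201 -0.3076 -0.2945 -0.2792] Y [0.0563 0.0843 0.1122] Z 0.049
meter 1351 X [-0.401  -0.3686 -0.3494 -0.33   -0.2972] Y [-0.1799 -0.1073 -0.0337] Z 0.036
tab 78 ((489.18206787109375, -372.3684387207031), (14.326083183288574, 42.161338806152344), 65.93936157226562) [ 0.48805648 -0.37156459  0.09663022]
rim 197 ((421.89141845703125, -339.6881103515625), (75.00894165039062, 118.24864196777344), 62.995849609375) [ 0.44158084 -0.35093558  0.06111325]
bead 0 ((0.0, 0.0), (0.0, 0.0), 0.0) [nan nan nan]<stdin>:19: RuntimeWarning: Mean of empty slice.
  ret = um.true_divide(
```

>>> jog_arm(
  increments=[
    [1,[0.124,0.133,0],[0,0,0.854]],
    [1,[0.124,0.133,0],[0,0,0.854]],
    [1,[0.124,0.133,0],[0,0,0.854]],
    [1,[0.124,0.133,0],[0,0,0.854]],
    [1,[0.124,0.133,0],[0,0,0.854]],
    [1,[0.124,0.133,0],[0,0,0.854]],
    [1,[0.124,0.133,0],[0,0,0.854]],
    [1,[0.124,0.133,0],[0,0,0.854]],
    [1,[0.124,0.133,0],[0,0,0.854]],
    [1,[0.124,0.133,0],[0,0,0.854]],
    [1,[0.124,0.133,0],[0,0,0.854]],
    [1,[0.124,0.133,0],[0,0,0.854]],
    [1,[0.124,0.133,0],[0,0,0.854]],
    [1,[0.124,0.133,0],[0,0,0.854]],
    [1,[0.124,0.133,0],[0,0,0.854]],
    [1,[0.124,0.133,0],[0,0,0.854]],
    [1,[0,0,0],[0,0,0]],
  ],
  squeeze=60,
)

```text
time_s: 1.52
ee_pos: [0.5543, -0.1238, 0.2305]
eef_rot: [0.655, 0.755, 0.001, -0.0]
ft_force: [0.0, -0.5, 0.2]
width: -0.0003
```

>>> jog_arm(
  increments=[
    [1,[0,-0.023,-0.17],[0,0,0]],
    [1,[0,0,-0.17],[0,0,0]],
    [1,[0,0,-0.17],[0,0,0]],
    [1,[0.03,0.004,0],[0,0,0]],
    [1,[0.03,0.004,0],[0,0,0]],
    [1,[0.015,0.002,0],[0,0,0]],
    [1,[0.015,0.002,0],[0,0,0]],
    [1,[0.015,0.002,0],[0,0,0]],
    [1,[0.01,0.001,0],[0,0,0]],
    [1,[0,0,0],[0,0,0]],
  ],
)

```text
time_s: 2.35
ee_pos: [0.5754, -0.1302, 0.1307]
eef_rot: [0.659, 0.752, 0.001, 0.001]
ft_force: [-0.0, -0.3, 0.0]
width: 0.0001
```

>>> jog_arm(
  increments=[
    [1,[0.01,0.0013,0],[0,0,0]],
    [1,[0.01,0.0013,0],[0,0,0]],
    [1,[0.01,0.0013,0],[0,0,0]],
    [1,[0,0,0],[0,0,0]],
  ],
)

```text
time_s: 2.68
ee_pos: [0.5784, -0.1294, 0.1296]
eef_rot: [0.659, 0.752, -0.001, -0.001]
ft_force: [-7.3, -1.6, 5.9]
width: 0.0004
```

```bash
python3 - <<'E'
from h import *
c=arm.capture("top");save(c,"t1.png");P=pts(c);hsv=cv2.cvtColor(c["image"],cv2.COLOR_RGB2HSV).astype(int)
H,S,V=[hsv[...,i] for i in range(3)]
m=((H<8)|(H>172))&(S>120)&(V>60);m[:130]=0;m[165:]=0;m[:,:325]=0;m[:,360:]=0
print(m.sum(),P[m].mean(0) if m.any() else "")
w=arm.capture("wrist");save(w,"w1.png");print(w["cam_to_world"].round(3))
E
```

```text
0 
[[ 0.991 -0.126 -0.036  0.569]
 [ 0.131  0.945  0.299 -0.053]
 [-0.004 -0.301  0.954  0.272]
 [ 0.     0.     0.     1.   ]]
```

View pics/w1.png

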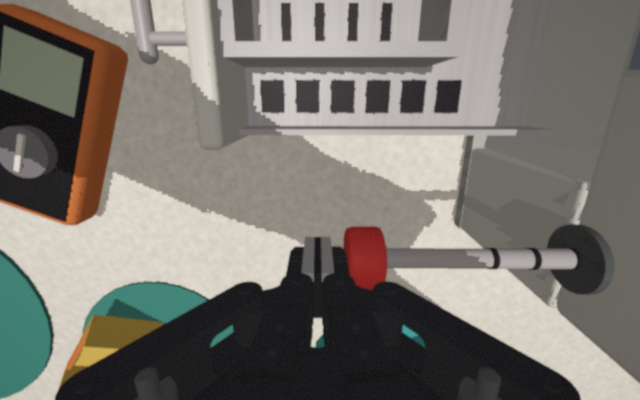

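The wrist view shows the closed fingers at (318,260) touching the red knob at (365,258). The force reading of 7 N agrees. I'll push on about 14 mm more.

>>> jog_arm(
  increments=[
    [1,[0.01,0.0013,0],[0,0,0]],
    [1,[0.01,0.0013,0],[0,0,0]],
    [1,[0.01,0.0013,0],[0,0,0]],
    [1,[0.01,0.0013,0],[0,0,0]],
    [1,[0.01,0.0013,0],[0,0,0]],
    [1,[0.01,0.0013,0],[0,0,0]],
    [1,[0.01,0.0013,0],[0,0,0]],
    [1,[0,0,0],[0,0,0]],
    [1,[0,0,0],[0,0,0]],
  ],
)

```text
time_s: 3.53
ee_pos: [0.5946, -0.1272, 0.1291]
eef_rot: [0.659, 0.752, 0.0, 0.0]
ft_force: [-0.0, 0.3, -0.4]
width: 0.0001
```

>>> jog_arm(
  increments=[
    [1,[-0.15,-0.02,0],[0,0,0]],
    [1,[0,0,0.2],[0,0,0]],
    [0.5,[0,0,0.15],[0,0,0.95]],
    [0,[-0.052,-0.173,0],[0,0,0.95]],
    [0,[-0.052,-0.173,0],[0,0,0.95]],
    [0,[-0.052,-0.173,0],[0,0,0.95]],
    [0,[-0.052,-0.173,0],[0,0,0.95]],
    [0,[-0.052,-0.173,0],[0,0,0.95]],
    [0,[-0.052,-0.173,0],[0,0,0.95]],
    [0,[-0.052,-0.173,0],[0,0,0.95]],
    [0,[0,0,0],[0,0,0.95]],
    [0,[0,0,0],[0,0,0.95]],
    [0,[0,0,0],[0,0,0]],
  ],
)

```text
time_s: 4.62
ee_pos: [0.4909, -0.3745, 0.1989]
eef_rot: [0.22, 0.976, 0.0, -0.0]
ft_force: [0.4, 0.6, -0.7]
width: 0.0852
```

```bash
python3 - <<'E'
from h import *
c=arm.capture("top");P=pts(c);hsv=cv2.cvtColor(c["image"],cv2.COLOR_RGB2HSV).astype(int)
H,S,V=[hsv[...,i] for i in range(3)]
m=((H<8)|(H>172))&(S>120)&(V>60);m[:125]=0;m[165:]=0;m[:,:325]=0;m[:,360:]=0
a=np.radians(7.38);ex=np.array([np.cos(a),np.sin(a)]);o=np.array([.6856,.0526])
x=(P[m][:,:2]-o)@ex if m.any() else [0];print(m.sum(),np.percentile(x,[2,25,50,75,98]))
w=arm.capture("wrist");save(w,"w2.png");Q=pts(w);im=w["image"]
hsv=cv2.cvtColor(im,cv2.COLOR_RGB2HSV).astype(int);V=hsv[...,2]
t=(Q[...,2]>.085)&(Q[...,2]<.104)&(V<70)&(abs(Q[...,0]-.49)<.05)&(abs(Q[...,1]+.372)<.04)
q=Q[t];print(t.sum());print(cv2.minAreaRect((q[:,:2]*1000).astype(np.float32)),q.mean(0))
H,S=hsv[...,0],hsv[...,1]
cu=(H>15)&(H<35)&(S>110)&(Q[...,2]>.055)&(Q[...,2]<.075)&(Q[...,0]>.35);q=Q[cu];print(cu.sum(),cv2.minAreaRect((q[:,:2]*1000).astype(np.float32)))
E
```

```text
61 [-0.09609056 -0.09303036 -0.08919032 -0.08405381 -0.07842643]
757
((488.3932189941406, -375.03973388671875), (12.966142654418945, 42.52483367919922), 64.01055145263672) [ 0.48667479 -0.37434737  0.09717581]
2531 ((397.1771240234375, -477.8693542480469), (380.16033935546875, 125.84174346923828), 80.56612396240234)
```

View pics/w2.png

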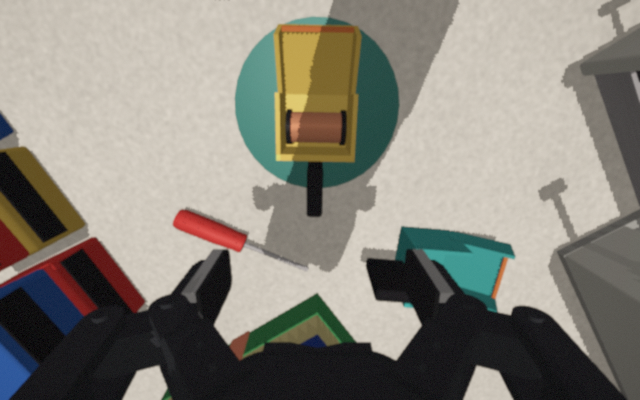

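The knob's face has moved in by exactly 20 mm, to the middle click. The wrist view shows the tab at (314,190), lined up between the jaws. I'll descend and grasp.

>>> jog_arm(
  increments=[
    [0,[0.005,-0.01,-0.175],[0,0,0]],
    [0,[0,0,-0.175],[0,0,0]],
    [0,[0,0,-0.175],[0,0,0]],
    [0,[0,0,-0.175],[0,0,0]],
    [0,[0,0,0],[0,0,0]],
    [1,[0,0,0],[0,0,0]],
    [1,[0,0,0],[0,0,0]],
    [1,[0,0,0],[0,0,0]],
    [1,[0,0,0],[0,0,0]],
    [1,[0,0,0],[0,0,0]],
    [1,[0,0,0],[0,0,0]],
    [1,[0,0,0],[0,0,0]],
    [1,[0,0,0],[0,0,0]],
  ],
  squeeze=90,
)

```text
time_s: 5.8
ee_pos: [0.4934, -0.3765, 0.0611]
eef_rot: [0.22, 0.975, -0.001, 0.002]
ft_force: [0.2, -0.2, 6.6]
width: 0.0131
```

>>> jog_arm(
  increments=[
    [1,[0,0,0.06],[0,0,0]],
    [1,[0,0,0.12],[0,0,0]],
    [1,[0,0,0.16],[0,0,0]],
    [1,[0,0,0.16],[0,0,0]],
    [1,[0,0,0.16],[0,0,0]],
    [1,[0,0,0.16],[0,0,0]],
    [1,[0,0,0.11],[0,0,0]],
    [1,[0,0,0.06],[0,0,0]],
  ],
)

```text
time_s: 6.47
ee_pos: [0.4929, -0.3761, 0.2609]
eef_rot: [0.22, 0.975, -0.001, 0.002]
ft_force: [1.1, -0.3, -3.0]
width: 0.0128
```

```bash
cat > st.py <<'E'
from h import *; import json
s=arm.read_state();d=[list(map(float,s[k])) for k in("joint_positions","ee_pos","eef_rot")]
open("log.txt","a").write(json.dumps(d)+"\n");print(np.round(d[0],3),np.round(d[1],4),np.round(d[2],3),s["width"],s["ft_force"].round(1))
E
python3 st.py
```

```text
[-0.781  0.396  0.236  1.407  0.    -0.337] [ 0.4929 -0.3761  0.2609] [ 0.22   0.975 -0.001  0.002] 0.012751750859919754 [ 1.1 -0.3 -3. ]
```

>>> jog_arm(
  increments=[
    [1,[0.009,0.05,0],[0,0,0.342]],
    [1,[0.016,0.09,0],[0,0,0.342]],
    [1,[0.023,0.13,0],[0,0,0.342]],
    [1,[0.027,0.15,0],[0,0,0.342]],
    [1,[0.027,0.15,0],[0,0,0.342]],
    [1,[0.027,0.15,0],[0,0,0.342]],
    [1,[0.027,0.15,0],[0,0,0.342]],
    [1,[0.027,0.15,0],[0,0,0.342]],
    [1,[0.027,0.15,0],[0,0,0.342]],
    [1,[0.027,0.15,0],[0,0,0.342]],
    [1,[0.027,0.15,0],[0,0,0.342]],
    [1,[0.027,0.15,0],[0,0,0.342]],
    [1,[0.027,0.15,0],[0,0,0.342]],
    [1,[0.023,0.13,0],[0,0,0.342]],
    [1,[0.016,0.09,0],[0,0,0.342]],
    [1,[0.009,0.05,0],[0,0,0.342]],
    [1,[0,0,0],[0,0,0]],
  ],
)

```text
time_s: 7.88
ee_pos: [0.5647, 0.0349, 0.2558]
eef_rot: [-0.067, 0.998, 0.001, -0.001]
ft_force: [0.0, -0.8, -2.2]
width: 0.0128
```

```bash
python3 st.py
```

```text
[-8.100e-02  2.920e-01  7.700e-02  1.358e+00  1.000e-03 -2.150e-01] [0.5647 0.0349 0.2558] [-0.067  0.998  0.001 -0.001] 0.012810191641168499 [ 0.  -0.8 -2.2]
```

>>> jog_arm(
  increments=[
    [1,[0,0,0],[0.021,-0.165,0]],
    [1,[0,0,0],[0.043,-0.33,0]],
    [1,[0,0,0],[0.043,-0.33,0]],
    [1,[0,0,0],[0.043,-0.33,0]],
    [1,[0,0,0],[0.043,-0.33,0]],
    [1,[0,0,0],[0.043,-0.33,0]],
    [1,[0,0,0],[0.043,-0.33,0]],
    [1,[0,0,0],[0.043,-0.33,0]],
    [1,[0,0,0],[0.043,-0.33,0]],
    [1,[0,0,0],[0.021,-0.165,0]],
    [1,[0,0,0],[0,0,0]],
  ],
)

```text
time_s: 8.8
ee_pos: [0.5641, 0.0313, 0.2569]
eef_rot: [-0.063, 0.986, 0.01, 0.156]
ft_force: [0.3, -0.5, -2.9]
width: 0.0129
```

```bash
python3 st.py; cat > kin.py <<'E'
from h import *; import json
from scipy.optimize import least_squares
from scipy.spatial.transform import Rotation as R
D=[json.loads(l) for l in open("log.txt")]
D.insert(0,[[-1.43857,.313919,.0451188,1.303588,0,1.43119],[.1543146,-.55345277,.2305122],[.990777618,.135495672,0,-.000796]])
def fk(p,q):
    z0,L1,a1,L2,a2,c,L3,d=p   # planar chain in arm plane, lateral offset d; j5 ~0
    el=np.array([L1*np.sin(q[1]+a1),z0+L1*np.cos(q[1]+a1)])
    f=q[1]-q[2]+a2; wr=el+L2*np.array([np.sin(f),np.cos(f)])
    g=q[1]-q[2]+q[3]; k=np.array([np.cos(g),-np.sin(g)])  # tool z dir (r,z)
    n=np.array([-k[1],k[0]])
    t=wr+L3*k+c*n
    return np.array([np.cos(q[0])*t[0]-np.sin(q[0])*d,np.sin(q[0])*t[0]+np.cos(q[0])*d,t[1]])
if __name__=="__main__":
    for q,e,r in D: print(np.array(q).round(3), (q[1]-q[2]+q[3]),R.from_quat(r).as_matrix()[:,2].round(3))
    res=lambda p:np.concatenate([fk(p,q)-e for q,e,r in D]+[1e-3*(p-p0)])
    p0=np.array([.3,.4,0,.4,1.57,0,.25,.08]);s=least_squares(res,p0);print(s.x.round(4),np.abs(s.fun[:-8]).max())
E
python3 kin.py
```

```text
[-0.129  0.033 -0.284  0.95   0.078 -0.244] [0.5641 0.0313 0.2569] [-0.063  0.986  0.01   0.156] 0.012872495699953034 [ 0.3 -0.5 -2.9]
[-1.439  0.314  0.045  1.304  0.     1.431] 1.5723882 [-0.     0.002 -1.   ]
[-0.781  0.396  0.236  1.407  0.    -0.337] 1.5666650691373085 [ 0.003 -0.003 -1.   ]
[-8.100e-02  2.920e-01  7.700e-02  1.358e+00  1.000e-03 -2.150e-01] 1.573366022108833 [-0.003  0.001 -1.   ]
[-0.129  0.033 -0.284  0.95   0.078 -0.244] 1.2667900261183929 [ 0.306  0.039 -0.951]
[ 0.2329  0.5178 -0.0024  0.4111  1.437   0.0036  0.4398  0.0859] 0.017339451443510387
```

```bash
cat > kin.py <<'E'
from h import *; import json
from scipy.optimize import least_squares
from scipy.spatial.transform import Rotation as R
D=[json.loads(l) for l in open("log.txt")]
D.insert(0,[[-1.43857,.313919,.0451188,1.303588,0,1.43119],[.1543146,-.55345277,.2305122],[.990777618,.135495672,0,-.000796]])
def fk(p,q):
    z0,L1,a1,L2,a2,ca,cn,L3,d,sg=p
    el=np.array([L1*np.sin(q[1]+a1),z0+L1*np.cos(q[1]+a1)])
    f=q[1]-q[2]+a2; wr=el+L2*np.array([np.sin(f),np.cos(f)])
    g=q[1]-q[2]+q[3]; k=np.array([np.cos(g),-np.sin(g)]);n=np.array([-k[1],k[0]])
    t=wr+ca*k+cn*n+L3*np.cos(q[4])*k; y=d+sg*L3*np.sin(q[4])
    c,s=np.cos(q[0]),np.sin(q[0])
    zd=np.array([k[0]*np.cos(q[4])*c-sg*s*np.sin(q[4]),k[0]*np.cos(q[4])*s+sg*c*np.sin(q[4]),k[1]*np.cos(q[4])])
    return np.array([c*t[0]-s*y,s*t[0]+c*y,t[1]]),zd
def fit(v=False):
    best=None
    for sg in(1,-1):
        p0=np.array([.25,.4,0,.4,1.57,.1,0,.15,.08])
        r=lambda p:np.concatenate([np.r_[fk(np.r_[p,sg],q)[0]-e,.1*(fk(np.r_[p,sg],q)[1]-R.from_quat(o).as_matrix()[:,2])] for q,e,o in D]+[1e-3*(p-p0)])
        s=least_squares(r,p0,x_scale=.1)
        if best is None or s.cost<best[0]: best=(s.cost,np.r_[s.x,sg],np.abs(s.fun[:-9]).max())
    if v: print(best[1].round(3),"maxres",best[2].round(4))
    return best[1]
lo=np.array([-2.76,-.86,-1.03,-2.2,-1.47]);hi=np.array([2.76,1.69,1.26,2.34,1.5])
def ik(p,pos,zd,q0):
    s=least_squares(lambda q:np.r_[fk(p,q)[0]-pos,.2*(fk(p,q)[1]-zd)],np.clip(q0[:5],lo+.01,hi-.01),bounds=(lo,hi));return s.x,np.linalg.norm(s.fun)
if __name__=="__main__":
    p=fit(True);o=np.array([.6856,.0526]);a=np.radians(7.38)
    for yaw in (7.4,-15,-30,-45,30):
      y=np.radians(yaw);e=np.array([np.cos(y),np.sin(y)]);ex=np.array([np.cos(a),np.sin(a)])
      q=D[-1][0]
      for th in(40,50,60,70,75):
        t=np.radians(th);lip=o-ex*np.interp(th,[50,75],[.130,.115]);lz=np.interp(th,[50,75],[.075,.060])
        tcp=np.r_[lip+e*(.147*np.cos(t)-.026*np.sin(t)),lz+.147*np.sin(t)+.026*np.cos(t)]
        zd=np.r_[e*np.sin(t),-np.cos(t)];q,r=ik(p,tcp,zd,q);print(yaw,th,tcp.round(3),q.round(2),"err",r.round(4))
E
python3 kin.py
```

```text
[ 0.233  0.518  0.     0.413  1.436  0.14  -0.     0.3    0.08   1.   ] maxres 0.0
7.4 40 [0.652 0.048 0.189] [-0.12  0.03 -0.67  0.18  0.16] err 0.0
7.4 50 [0.631 0.046 0.204] [-0.16 -0.06 -0.88 -0.1   0.22] err 0.0
7.4 60 [0.613 0.043 0.209] [-0.2  -0.09 -1.03 -0.35  0.28] err 0.0095
7.4 70 [0.594 0.041 0.21 ] [-0.24 -0.13 -1.03 -0.31  0.36] err 0.0461
7.4 75 [0.584 0.039 0.209] [-0.28 -0.14 -1.03 -0.28  0.42] err 0.0646
-15 40 [0.649 0.011 0.189] [-0.04  0.04 -0.66  0.18 -0.14] err 0.0
-15 50 [0.629 0.017 0.204] [-0.01 -0.04 -0.86 -0.11 -0.19] err 0.0
-15 60 [0.612 0.023 0.209] [ 0.03 -0.04 -1.03 -0.42 -0.26] err 0.0043
-15 70 [0.594 0.031 0.21 ] [ 0.13 -0.04 -1.03 -0.44 -0.41] err 0.038
-15 75 [0.584 0.034 0.209] [ 0.18 -0.02 -1.03 -0.46 -0.51] err 0.0545
-30 40 [ 0.64  -0.012  0.189] [ 0.01  0.08 -0.61  0.26 -0.33] err 0.0
-30 50 [ 0.621 -0.001  0.204] [ 0.08  0.01 -0.79 -0.   -0.45] err 0.0
-30 60 [0.607 0.011 0.209] [ 0.16  0.02 -0.96 -0.34 -0.58] err 0.0
-30 70 [0.591 0.025 0.21 ] [ 0.26  0.1  -1.03 -0.57 -0.75] err 0.0145
-30 75 [0.583 0.031 0.209] [ 0.31  0.15 -1.03 -0.63 -0.85] err 0.027
-45 40 [ 0.624 -0.032  0.189] [ 0.05  0.13 -0.53  0.4  -0.5 ] err 0.0
-45 50 [ 0.609 -0.017  0.204] [ 0.14  0.08 -0.66  0.2  -0.66] err 0.0
-45 60 [0.599 0.001 0.209] [ 0.24  0.1  -0.79 -0.06 -0.83] err 0.0
-45 70 [0.587 0.019 0.21 ] [ 0.33  0.18 -0.92 -0.41 -1.01] err 0.0
-45 75 [0.581 0.029 0.209] [ 0.37  0.26 -0.98 -0.65 -1.09] err 0.0
30 40 [0.64  0.084 0.189] [-0.2   0.07 -0.6   0.33  0.44] err 0.0
30 50 [0.621 0.073 0.204] [-0.29 -0.01 -0.78  0.11  0.59] err 0.0
30 60 [0.607 0.062 0.209] [-0.38 -0.02 -0.96 -0.18  0.75] err 0.0
30 70 [0.591 0.05  0.21 ] [-0.49  0.02 -1.03 -0.33  0.94] err 0.0153
30 75 [0.583 0.044 0.209] [-0.55  0.06 -1.03 -0.34  1.05] err 0.0275
```

```bash
cat > plan.py <<'E'
from kin import *
p=fit();o=np.array([.6856,.0526]);a=np.radians(7.38);ex=np.array([np.cos(a),np.sin(a)]);well=o-.117*ex
def pose(yaw,th,off,lz):
    y,t=np.radians(yaw),np.radians(th);e=np.array([np.cos(y),np.sin(y)])
    tcp=np.r_[well+e*(off+.147*np.cos(t)-.026*np.sin(t)),lz+.147*np.sin(t)+.026*np.cos(t)]
    return tcp,np.r_[e*np.sin(t),-np.cos(t)]
W=[(18,-.015,.19),(45,-.015,.135),(55,-.015,.08),(60,-.008,.075),(65,-.002,.072),(75,.01,.065),(80,.01,.065)]
if __name__=="__main__":
    for yaw in(-50,-58,-65,-72):
        q=D[-1][0]
        for w in W:
            t,z=pose(yaw,*w);q,r=ik(p,t,z,q);print(yaw,w,t.round(4),q.round(2),"err",r.round(4))
E
python3 plan.py
```

```text
-50 (18, -0.015, 0.19) [ 0.6446 -0.0519  0.2602] [-0.1   0.27  0.01  1.08 -0.22] err 0.0
-50 (45, -0.015, 0.135) [ 0.6149 -0.0165  0.2573] [ 0.14  0.09 -0.44  0.56 -0.64] err 0.0
-50 (55, -0.015, 0.08) [0.6004 0.0008 0.2153] [ 0.24  0.12 -0.64  0.25 -0.82] err 0.0
-50 (60, -0.008, 0.075) [0.5972 0.0046 0.2153] [ 0.27  0.14 -0.7   0.11 -0.91] err 0.0
-50 (65, -0.002, 0.072) [0.5931 0.0096 0.2162] [ 0.31  0.16 -0.76 -0.03 -1.  ] err 0.0
-50 (75, 0.01, 0.065) [0.5843 0.02   0.2137] [ 0.37  0.26 -0.89 -0.45 -1.16] err 0.0
-50 (80, 0.01, 0.065) [0.5759 0.03   0.2143] [ 0.41  0.35 -0.96 -0.74 -1.24] err 0.0
-58 (18, -0.015, 0.19) [ 0.6314 -0.0615  0.2602] [-0.11  0.27  0.02  1.12 -0.25] err 0.0
-58 (45, -0.015, 0.135) [ 0.607  -0.0223  0.2573] [ 0.15  0.14 -0.35  0.7  -0.71] err 0.0
-58 (55, -0.015, 0.08) [ 0.595  -0.0031  0.2153] [ 0.26  0.2  -0.52  0.46 -0.9 ] err 0.0
-58 (60, -0.008, 0.075) [0.5923 0.0011 0.2153] [ 0.29  0.21 -0.56  0.37 -0.99] err 0.0
-58 (65, -0.002, 0.072) [0.5889 0.0066 0.2162] [ 0.33  0.24 -0.6   0.28 -1.08] err 0.0
-58 (75, 0.01, 0.065) [0.5817 0.0181 0.2137] [ 0.
[... 650 characters left out ...]

-65 (80, 0.01, 0.065) [0.5738 0.0286 0.2143] [ 0.43  0.47 -0.44  0.65 -1.4 ] err 0.0
-72 (18, -0.015, 0.19) [ 0.6057 -0.0735  0.2602] [-0.11  0.28  0.03  1.19 -0.29] err 0.0
-72 (45, -0.015, 0.135) [ 0.5914 -0.0295  0.2573] [ 0.17  0.26 -0.18  0.99 -0.78] err 0.0
-72 (55, -0.015, 0.08) [ 0.5844 -0.0081  0.2153] [ 0.27  0.35 -0.27  0.89 -0.96] err 0.0
-72 (60, -0.008, 0.075) [ 0.5829 -0.0033  0.2153] [ 0.31  0.38 -0.28  0.9  -1.05] err 0.0
-72 (65, -0.002, 0.072) [0.5809 0.0028 0.2162] [ 0.34  0.43 -0.27  0.93 -1.13] err 0.0
-72 (75, 0.01, 0.065) [0.5767 0.0158 0.2137] [ 0.4   0.56 -0.22  1.09 -1.3 ] err 0.0
-72 (80, 0.01, 0.065) [0.5726 0.0281 0.2143] [ 0.43  0.67 -0.14  1.35 -1.36] err 0.0
```

>>> jog_arm(
  increments=[
    [1,[0.009,-0.016,0],[0,0,-0.4]],
    [1,[0.017,-0.031,0.001],[0,0,-0.75]],
    [1,[0.017,-0.031,0.001],[0,0,-0.75]],
    [1,[0.017,-0.031,0.001],[0,0,-0.75]],
    [1,[0.017,-0.031,0.001],[0,0,-0.75]],
    [1,[0.017,-0.031,0.001],[0,0,-0.75]],
    [1,[0.017,-0.031,0.001],[0,0,-0.75]],
    [1,[0.017,-0.031,0.001],[0,0,-0.75]],
    [1,[0.017,-0.031,0.001],[0,0,-0.75]],
    [1,[0.017,-0.031,0.001],[0,0,-0.75]],
    [1,[0.017,-0.031,0.001],[0,0,-0.75]],
    [1,[0.017,-0.031,0.001],[0,0,-0.75]],
    [1,[0.017,-0.031,0.001],[0,0,-0.75]],
    [1,[0.017,-0.031,0.001],[0,0,-0.75]],
    [1,[0.017,-0.031,0.001],[0,0,-0.75]],
    [1,[0.017,-0.031,0.001],[0,0,-0.75]],
    [1,[0.009,-0.016,0],[0,0,-0.35]],
    [1,[0,0,0],[0,0,0]],
  ],
)

```text
time_s: 10.3
ee_pos: [0.621, -0.0681, 0.2596]
eef_rot: [0.529, 0.834, -0.084, 0.132]
ft_force: [0.9, 0.4, -2.0]
width: 0.0128
```

```bash
cat > next.py <<'E'
import sys
from plan import *
# usage: next.py th off lz n  -> per-row units from measured pose to target
th,off,lz,n=map(float,sys.argv[1:]);s=arm.read_state()
q=s["joint_positions"];Rm=R.from_quat(s["eef_rot"]).as_matrix()
print("tilt now",np.degrees(np.arccos(-Rm[2,2])).round(2),"heading",np.degrees(np.arctan2(Rm[1,2],Rm[0,2])).round(1),"jaw tilt",np.degrees(np.arcsin(Rm[2,1])).round(2),"q",q.round(2))
YAW=-65.
t,z=pose(YAW,th,off,lz)
y=np.radians(YAW);ej=np.array([-np.sin(y),np.cos(y),0]);yt=ej if Rm[:,1]@ej>0 else -ej
Rt=np.c_[np.cross(yt,z),yt,z];rv=(R.from_matrix(Rt)*R.from_matrix(Rm).inv()).as_rotvec()
lip=s["ee_pos"]+Rm@np.array([0,0,0.026])  # along tool z
c=np.cross(Rm[:,1],Rm[:,2]); ux=-c if (-c)@np.array([np.cos(y),np.sin(y),.3])>0 else c
lip=lip-.147*ux;e=np.array([np.cos(y),np.sin(y)]);print("lip now",lip.round(4),"off along e",((lip[:2]-well)@e).round(4),"across",((lip[:2]-well)@ej[:2]).round(4))
print("total shift u",((t-s["ee_pos"])/.2).round(4),"turn u",(np.degrees(rv)/6).round(3));print("per row",((t-s["ee_pos"])/.2/n).round(4),(np.degrees(rv)/6/n).round(4))
print("ik",ik(p,t,z,q)[0].round(2))
E
python3 st.py; python3 next.py 45 -.015 .135 36
```

```text
[-0.111  0.279  0.027  1.152 -0.266  0.996] [ 0.621  -0.0681  0.2596] [ 0.529  0.834 -0.084  0.132] 0.012801268470685722 [ 0.9  0.4 -2. ]
tilt now 17.95 heading -64.9 jaw tilt -0.05 q [-0.11  0.28  0.03  1.15 -0.27  1.  ]
lip now [0.5647 0.0511 0.1895] off along e -0.0144 across 0.0013
total shift u [-0.108   0.2084 -0.0112] turn u [-4.078 -1.922 -0.041]
per row [-0.003   0.0058 -0.0003] [-0.1133 -0.0534 -0.0011]
ik [ 0.17  0.2  -0.27  0.84 -0.75]
```

>>> jog_arm(
  increments=[
    [1,[-0.003,0.0058,-0.0003],[-0.113,-0.053,-0.001]],
    [1,[-0.003,0.0058,-0.0003],[-0.113,-0.053,-0.001]],
    [1,[-0.003,0.0058,-0.0003],[-0.113,-0.053,-0.001]],
    [1,[-0.003,0.0058,-0.0003],[-0.113,-0.053,-0.001]],
    [1,[-0.003,0.0058,-0.0003],[-0.113,-0.053,-0.001]],
    [1,[-0.003,0.0058,-0.0003],[-0.113,-0.053,-0.001]],
    [1,[-0.003,0.0058,-0.0003],[-0.113,-0.053,-0.001]],
    [1,[-0.003,0.0058,-0.0003],[-0.113,-0.053,-0.001]],
    [1,[-0.003,0.0058,-0.0003],[-0.113,-0.053,-0.001]],
    [1,[-0.003,0.0058,-0.0003],[-0.113,-0.053,-0.001]],
    [1,[-0.003,0.0058,-0.0003],[-0.113,-0.053,-0.001]],
    [1,[-0.003,0.0058,-0.0003],[-0.113,-0.053,-0.001]],
    [1,[-0.003,0.0058,-0.0003],[-0.113,-0.053,-0.001]],
    [1,[-0.003,0.0058,-0.0003],[-0.113,-0.053,-0.001]],
    [1,[-0.003,0.0058,-0.0003],[-0.113,-0.053,-0.001]],
    [1,[-0.003,0.0058,-0.0003],[-0.113,-0.053,-0.001]],
    [1,[-0.003,0.0058,-0.0003],[-0.113,-0.053,-0.001]],
    [1,[-0.003,0.0058,-0.0003],[-0.113,-0.053,-0.001]],
    [1,[-0.003,0.0058,-0.0003],[-0.113,-0.053,-0.001]],
    [1,[-0.003,0.0058,-0.0003],[-0.113,-0.053,-0.001]],
  ],
)

```text
time_s: 11.97
ee_pos: [0.6081, -0.0436, 0.2591]
eef_rot: [0.513, 0.81, -0.152, 0.24]
ft_force: [0.2, 0.8, -2.7]
width: 0.0129
```

>>> jog_arm(
  increments=[
    [1,[-0.003,0.0058,-0.0003],[-0.113,-0.053,-0.001]],
    [1,[-0.003,0.0058,-0.0003],[-0.113,-0.053,-0.001]],
    [1,[-0.003,0.0058,-0.0003],[-0.113,-0.053,-0.001]],
    [1,[-0.003,0.0058,-0.0003],[-0.113,-0.053,-0.001]],
    [1,[-0.003,0.0058,-0.0003],[-0.113,-0.053,-0.001]],
    [1,[-0.003,0.0058,-0.0003],[-0.113,-0.053,-0.001]],
    [1,[-0.003,0.0058,-0.0003],[-0.113,-0.053,-0.001]],
    [1,[-0.003,0.0058,-0.0003],[-0.113,-0.053,-0.001]],
    [1,[-0.003,0.0058,-0.0003],[-0.113,-0.053,-0.001]],
    [1,[-0.003,0.0058,-0.0003],[-0.113,-0.053,-0.001]],
    [1,[-0.003,0.0058,-0.0003],[-0.113,-0.053,-0.001]],
    [1,[-0.003,0.0058,-0.0003],[-0.113,-0.053,-0.001]],
    [1,[-0.003,0.0058,-0.0003],[-0.113,-0.053,-0.001]],
    [1,[-0.003,0.0058,-0.0003],[-0.113,-0.053,-0.001]],
    [1,[-0.003,0.0058,-0.0003],[-0.113,-0.053,-0.001]],
    [1,[-0.003,0.0058,-0.0003],[-0.113,-0.053,-0.001]],
  ],
)

```text
time_s: 13.3
ee_pos: [0.5985, -0.025, 0.2582]
eef_rot: [0.495, 0.78, -0.206, 0.323]
ft_force: [0.3, 0.4, -2.5]
width: 0.013
```

```bash
python3 st.py; python3 next.py 53 -.015 .078 14; python3 - <<'E'
from h import *
w=arm.capture("wrist");s=arm.capture("side");t=arm.capture("top")
save(w,"w3.png")
I=np.vstack([np.hstack([w["image"][::1,::1][:300,:400]*0+cv2.resize(w["image"],(400,250))[np.minimum(np.arange(300),249)],cv2.resize(s["image"][150:300,230:430],(400,300))]),np.hstack([cv2.resize(t["image"][90:240,220:420],(400,300)),np.zeros((300,400,3),np.uint8)])])
cv2.imwrite("pics/m3.png",I[:,:,::-1])
E
```

```text
[ 0.168  0.199 -0.27   0.841 -0.75   1.196] [ 0.5985 -0.025   0.2582] [ 0.495  0.78  -0.206  0.323] 0.013023586538174408 [ 0.3  0.4 -2.5]
tilt now 45.0 heading -64.9 jaw tilt -0.06 q [ 0.17  0.2  -0.27  0.84 -0.75  1.2 ]
lip now [0.562  0.0523 0.1358] off along e -0.0166 across -0.0006
total shift u [-0.0333  0.0743 -0.2356] turn u [-1.203 -0.574 -0.026]
per row [-0.0024  0.0053 -0.0168] [-0.0859 -0.041  -0.0019]
ik [ 0.25  0.26 -0.39  0.67 -0.9 ]
```

View pics/m3.png

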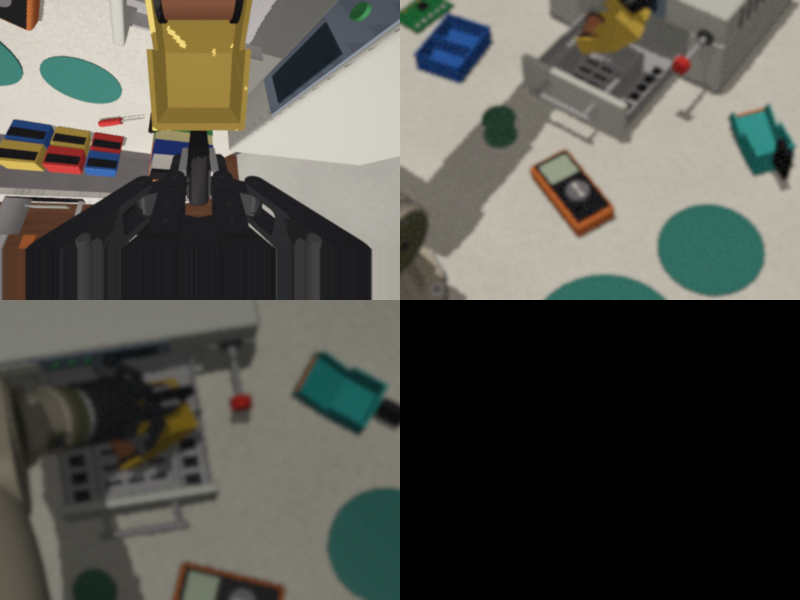

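The picture shows the coil resting against the bead, at the top of the wrist view, and the cup poised over the drawer. The knob is at the middle click. I'll lower the lip into the well.

>>> jog_arm(
  increments=[
    [1,[-0.001,0.003,-0.008],[-0.043,-0.02,-0.001]],
    [1,[-0.0024,0.0053,-0.0168],[-0.086,-0.041,-0.002]],
    [1,[-0.0024,0.0053,-0.0168],[-0.086,-0.041,-0.002]],
    [1,[-0.0024,0.0053,-0.0168],[-0.086,-0.041,-0.002]],
    [1,[-0.0024,0.0053,-0.0168],[-0.086,-0.041,-0.002]],
    [1,[-0.0024,0.0053,-0.0168],[-0.086,-0.041,-0.002]],
    [1,[-0.0024,0.0053,-0.0168],[-0.086,-0.041,-0.002]],
    [1,[-0.0024,0.0053,-0.0168],[-0.086,-0.041,-0.002]],
    [1,[-0.0024,0.0053,-0.0168],[-0.086,-0.041,-0.002]],
    [1,[-0.0024,0.0053,-0.0168],[-0.086,-0.041,-0.002]],
    [1,[-0.0024,0.0053,-0.0168],[-0.086,-0.041,-0.002]],
    [1,[-0.0024,0.0053,-0.0168],[-0.086,-0.041,-0.002]],
    [1,[-0.0024,0.0053,-0.0168],[-0.086,-0.041,-0.002]],
    [1,[-0.0024,0.0053,-0.0168],[-0.086,-0.041,-0.002]],
    [1,[-0.0014,0.0026,-0.009],[-0.043,-0.02,-0.001]],
    [1,[0,0,0],[0,0,0]],
  ],
)

```text
time_s: 14.78
ee_pos: [0.5914, -0.0101, 0.2101]
eef_rot: [0.481, 0.755, -0.24, 0.375]
ft_force: [-0.0, -1.2, -2.4]
width: 0.0134
```

```bash
python3 next.py 76 .008 .064 22
```

```text
tilt now 52.92 heading -65.1 jaw tilt -0.1 q [ 0.25  0.26 -0.39  0.67 -0.9   1.27]
lip now [0.5625 0.0513 0.0771] off along e -0.0155 across -0.0006
total shift u [-0.0703  0.1551  0.0141] turn u [-3.479e+00 -1.640e+00  1.000e-03]
per row [-0.0032  0.0071  0.0006] [-0.1581 -0.0746  0.    ]
ik [ 0.41  0.42 -0.46  0.59 -1.33]
```

>>> jog_arm(
  increments=[
    [1,[-0.0032,0.0071,0.0006],[-0.158,-0.0745,0]],
    [1,[-0.0032,0.0071,0.0006],[-0.158,-0.0745,0]],
    [1,[-0.0032,0.0071,0.0006],[-0.158,-0.0745,0]],
    [1,[-0.0032,0.0071,0.0006],[-0.158,-0.0745,0]],
    [1,[-0.0032,0.0071,0.0006],[-0.158,-0.0745,0]],
    [1,[-0.0032,0.0071,0.0006],[-0.158,-0.0745,0]],
    [1,[-0.0032,0.0071,0.0006],[-0.158,-0.0745,0]],
    [1,[-0.0032,0.0071,0.0006],[-0.158,-0.0745,0]],
    [1,[-0.0032,0.0071,0.0006],[-0.158,-0.0745,0]],
    [1,[-0.0032,0.0071,0.0006],[-0.158,-0.0745,0]],
    [1,[-0.0032,0.0071,0.0006],[-0.158,-0.0745,0]],
    [1,[-0.0032,0.0071,0.0006],[-0.158,-0.0745,0]],
    [1,[-0.0032,0.0071,0.0006],[-0.158,-0.0745,0]],
    [1,[-0.0032,0.0071,0.0006],[-0.158,-0.0745,0]],
    [1,[-0.0032,0.0071,0.0006],[-0.158,-0.0745,0]],
    [1,[-0.0032,0.0071,0.0006],[-0.158,-0.0745,0]],
    [1,[-0.0032,0.0071,0.0006],[-0.158,-0.0745,0]],
    [1,[-0.0032,0.0071,0.0006],[-0.158,-0.0745,0]],
    [1,[-0.0032,0.0071,0.0006],[-0.158,-0.0745,0]],
    [1,[-0.0032,0.0071,0.0006],[-0.158,-0.0745,0]],
  ],
)

```text
time_s: 16.45
ee_pos: [0.5791, 0.0183, 0.2136]
eef_rot: [0.43, 0.673, -0.323, 0.508]
ft_force: [0.1, -0.6, -1.5]
width: 0.0132
```

>>> jog_arm(
  increments=[
    [1,[-0.0032,0.0071,0.0006],[-0.158,-0.0745,0]],
    [1,[-0.0032,0.0071,0.0006],[-0.158,-0.0745,0]],
    [1,[0,0,0],[0,0,0]],
    [1,[0,0,0],[0,0,0]],
    [1,[0,0,0],[0,0,0]],
    [1,[0,0,0],[0,0,0]],
    [1,[0,0,0],[0,0,0]],
    [1,[0,0,0],[0,0,0]],
  ],
)

```text
time_s: 17.12
ee_pos: [0.5778, 0.0208, 0.214]
eef_rot: [0.424, 0.664, -0.33, 0.52]
ft_force: [-0.4, 1.1, -1.7]
width: 0.013
```

```bash
python3 next.py 76 .008 .14 10; python3 - <<'E'
from h import *
w=arm.capture("wrist");s=arm.capture("side");t=arm.capture("top")
z=np.zeros((300,400,3),np.uint8);z[:250]=cv2.resize(w["image"],(400,250))
I=np.vstack([np.hstack([z,cv2.resize(s["image"][130:230,310:430],(400,300))]),np.hstack([cv2.resize(t["image"][90:240,220:420],(400,300)),cv2.resize(t["image"][115:205,235:355],(400,300))])])
cv2.imwrite("pics/m4.png",I[:,:,::-1])
E
```

```text
tilt now 75.99 heading -65.0 jaw tilt 0.13 q [ 0.41  0.42 -0.46  0.58 -1.32  1.46]
lip now [0.5738 0.0304 0.0651] off along e 0.0083 across 0.0008
total shift u [-0.0026  0.0005  0.3746] turn u [-0.011  0.018  0.002]
per row [-0.0003  0.0001  0.0375] [-0.0011  0.0018  0.0002]
ik [ 0.41  0.33 -0.37  0.76 -1.33]
```

View pics/m4.png

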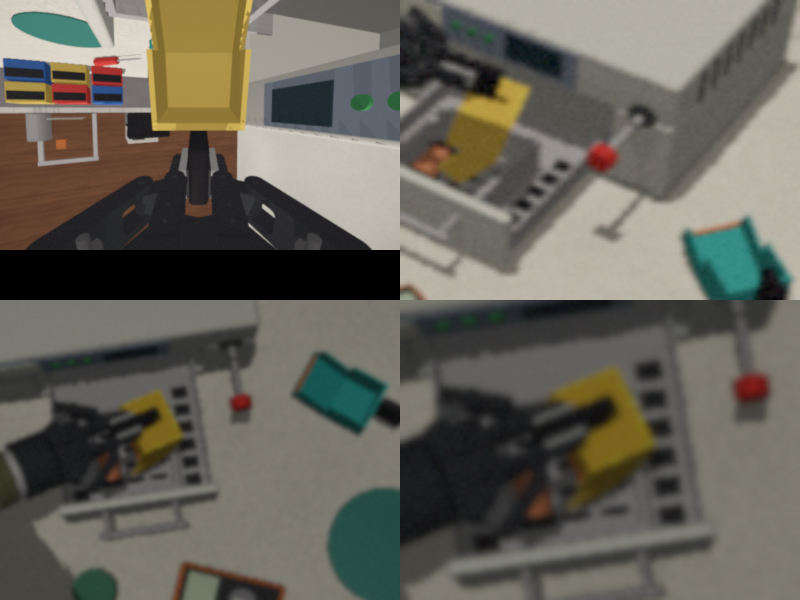

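The lip is down in the well and the cup is empty. The coil's copper is visible inside the drawer at (435,155) in the side inset. I'll lift out and turn the cup upright.

>>> jog_arm(
  increments=[
    [1,[0.005,-0.01,0.02],[0,0,0]],
    [1,[0.005,-0.01,0.03],[0,0,0]],
    [1,[0,0,0.045],[0,0,0]],
    [1,[0,0,0.06],[0,0,0]],
    [1,[0,0,0.07],[0,0,0]],
    [1,[0,0,0.08],[0,0,0]],
    [1,[0,0,0.08],[0,0,0]],
    [1,[0,0,0.04],[0,0,0]],
    [1,[0,0,0],[0.43,0.2,0]],
    [1,[0,0,0],[0.86,0.405,0]],
    [1,[0,0,0],[0.86,0.405,0]],
    [1,[0,0,0],[0.86,0.405,0]],
    [1,[0,0,0],[0.86,0.405,0]],
    [1,[0,0,0],[0.86,0.405,0]],
    [1,[0,0,0],[0.86,0.405,0]],
    [1,[0,0,0],[0.86,0.405,0]],
    [1,[0,0,0],[0.86,0.405,0]],
    [1,[0,0,0],[0.86,0.405,0]],
    [1,[0,0,0],[0.86,0.405,0]],
    [1,[0,0,0],[0,0,0]],
  ],
)

```text
time_s: 18.93
ee_pos: [0.5811, 0.0142, 0.3006]
eef_rot: [0.534, 0.834, -0.075, 0.118]
ft_force: [0.7, -0.3, -1.9]
width: 0.0132
```

```bash
cat > goto.py <<'E'
import sys
from kin import *
x,y,zz,yaw=map(float,sys.argv[1:]);s=arm.read_state();Rm=R.from_quat(s["eef_rot"])
Rt=R.from_euler("z",yaw,degrees=True)*R.from_matrix(np.diag([-1.,1,-1]))  # tool down, tool x opposite cup x
rv=(Rt*Rm.inv()).as_rotvec();print("pos",s["ee_pos"].round(4),"shift u",((np.array([x,y,zz])-s["ee_pos"])/.2).round(4),"turn u",(np.degrees(rv)/6).round(3),"F",s["ft_force"].round(1),s["width"])
E
python3 goto.py .4934 -.3765 .26 -25.4
```

```text
pos [0.5811 0.0142 0.3006] shift u [-0.4387 -1.9533 -0.2029] turn u [1.944 1.923 6.594] F [ 0.7 -0.3 -1.9] 0.013188470176098359
```

>>> jog_arm(
  increments=[
    [1,[-0.016,-0.07,-0.007],[0.139,0.137,0.471]],
    [1,[-0.0313,-0.1395,-0.0145],[0.139,0.137,0.471]],
    [1,[-0.0313,-0.1395,-0.0145],[0.139,0.137,0.471]],
    [1,[-0.0313,-0.1395,-0.0145],[0.139,0.137,0.471]],
    [1,[-0.0313,-0.1395,-0.0145],[0.139,0.137,0.471]],
    [1,[-0.0313,-0.1395,-0.0145],[0.139,0.137,0.471]],
    [1,[-0.0313,-0.1395,-0.0145],[0.139,0.137,0.471]],
    [1,[-0.0313,-0.1395,-0.0145],[0.139,0.137,0.471]],
    [1,[-0.0313,-0.1395,-0.0145],[0.139,0.137,0.471]],
    [1,[-0.0313,-0.1395,-0.0145],[0.139,0.137,0.471]],
    [1,[-0.0313,-0.1395,-0.0145],[0.139,0.137,0.471]],
    [1,[-0.0313,-0.1395,-0.0145],[0.139,0.137,0.471]],
    [1,[-0.0313,-0.1395,-0.0145],[0.139,0.137,0.471]],
    [1,[-0.0313,-0.1395,-0.0145],[0.139,0.137,0.471]],
    [1,[-0.016,-0.07,-0.007],[0,0,0]],
    [1,[0,0,0],[0,0,0]],
  ],
)

```text
time_s: 20.27
ee_pos: [0.4909, -0.3766, 0.2566]
eef_rot: [0.22, 0.976, -0.001, -0.001]
ft_force: [0.3, 0.4, -0.5]
width: 0.0134
```

```bash
python3 goto.py .4934 -.3765 .061 -25.4; python3 - <<'E'
from h import *
t=arm.capture("top");s=arm.capture("side")
I=np.hstack([cv2.resize(t["image"][115:215,235:355],(400,333)),cv2.resize(s["image"][130:230,310:430],(400,333))])
cv2.imwrite("pics/m5.png",I[:,:,::-1])
P=pts(t);hsv=cv2.cvtColor(t["image"],cv2.COLOR_RGB2HSV).astype(int);H,S,V=[hsv[...,i] for i in range(3)]
a=np.radians(7.38);ex=np.array([np.cos(a),np.sin(a)]);ey=np.array([-ex[1],ex[0]]);o=np.array([.6856,.0526])-.117*ex
X=(P[...,:2]-o)@ex;Y=(P[...,:2]-o)@ey
m=(abs(X)<.06)&(abs(Y)<.055)&(P[...,2]>.042)&(P[...,2]<.08)&(t["range_z"]>0)
print(m.sum(),np.percentile(X[m],[2,50,98]),np.percentile(Y[m],[2,50,98]),np.percentile(P[m][:,2],[50,98]))
E
```

```text
pos [ 0.4909 -0.3766  0.2566] shift u [ 1.26e-02  4.00e-04 -9.78e-01] turn u [ 0.021 -0.02  -0.006] F [ 0.3  0.4 -0.5] 0.013376674324932872
262 [-0.0414033  -0.01141908  0.0508266 ] [0.01954876 0.03664866 0.05452443] [0.06084581 0.07757284]
```

View pics/m5.png

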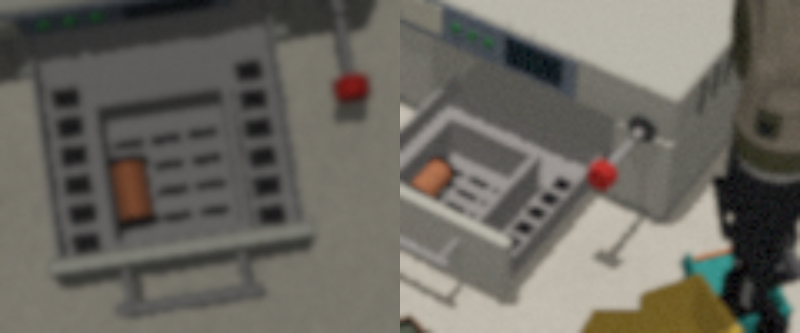

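The coil lies in the well against its left wall, at (132,190) in the left picture. Now I'll lower the cup onto the mat.

>>> jog_arm(
  increments=[
    [1,[0.0126,0,-0.1],[0.02,-0.02,0]],
    [1,[0,0,-0.16],[0,0,0]],
    [1,[0,0,-0.16],[0,0,0]],
    [1,[0,0,-0.16],[0,0,0]],
    [1,[0,0,-0.14],[0,0,0]],
    [1,[0,0,-0.1],[0,0,0]],
    [1,[0,0,-0.06],[0,0,0]],
    [1,[0,0,-0.04],[0,0,0]],
    [1,[0,0,-0.02],[0,0,0]],
    [1,[0,0,-0.01],[0,0,0]],
    [1,[0,0,-0.01],[0,0,0]],
    [1,[0,0,0],[0,0,0]],
  ],
)

```text
time_s: 21.37
ee_pos: [0.4951, -0.3739, 0.0671]
eef_rot: [0.217, 0.976, 0.0, 0.002]
ft_force: [0.2, -0.2, -0.5]
width: 0.0127
```

>>> jog_arm(
  increments=[
    [1,[-0.008,-0.012,-0.01],[0,0,0]],
    [1,[0,0,-0.01],[0,0,0]],
    [1,[0,0,-0.007],[0,0,0]],
    [1,[0,0,0],[0,0,0]],
  ],
)

```text
time_s: 21.7
ee_pos: [0.493, -0.3766, 0.0612]
eef_rot: [0.218, 0.976, 0.001, 0.001]
ft_force: [-0.4, -0.7, 0.1]
width: 0.0126
```

>>> jog_arm(
  increments=[
    [1,[0,0,-0.004],[0,0,0]],
    [1,[0,0,-0.004],[0,0,0]],
    [1,[0,0,0],[0,0,0]],
  ],
)

```text
time_s: 21.95
ee_pos: [0.4933, -0.3767, 0.061]
eef_rot: [0.218, 0.976, 0.0, 0.002]
ft_force: [-1.6, 1.0, 7.9]
width: 0.013
```

>>> jog_arm(
  increments=[
    [0.7,[0,0,0],[0,0,0]],
    [0.3,[0,0,0],[0,0,0]],
    [0,[0,0,0],[0,0,0]],
    [0,[0,0,0],[0,0,0]],
    [0,[0,0,0],[0,0,0]],
    [0,[0,0,0],[0,0,0]],
    [0,[0,0,0.06],[0,0,0]],
    [0,[0,0,0.15],[0,0,0]],
    [0,[0,0,0.2],[0,0,0]],
    [0,[0,0,0.2],[0,0,0]],
    [0,[0,0,0.2],[0,0,0]],
    [0,[0,0,0.15],[0,0,0]],
    [0,[0,0,0],[0,0,0]],
  ],
)

```text
time_s: 23.03
ee_pos: [0.4951, -0.3782, 0.2592]
eef_rot: [0.218, 0.976, -0.002, 0.006]
ft_force: [0.5, -0.2, 0.5]
width: 0.0853
```

```bash
python3 goto.py .412 .0172 .25 7.4; python3 - <<'E'
from h import *
w=arm.capture("wrist");save(w,"w6.png");Q=pts(w)
hsv=cv2.cvtColor(w["image"],cv2.COLOR_RGB2HSV).astype(int);H,S,V=[hsv[...,i] for i in range(3)]
m=(H>75)&(H<100)&(S>70)&(abs(Q[...,2])<.01)&(np.hypot(Q[...,0]-.43,Q[...,1]+.344)<.12)
print("mat circle",cv2.minEnclosingCircle(Q[m][:,:2].astype(np.float32)))
E
```

```text
pos [ 0.4951 -0.3782  0.2592] shift u [-0.4154  1.9771 -0.0459] turn u [0.037 0.122 5.421] F [ 0.5 -0.2  0.5] 0.0852732066520753
mat circle ((0.4283798933029175, -0.3444482684135437), 0.08887934684753418)
```

View pics/w6.png

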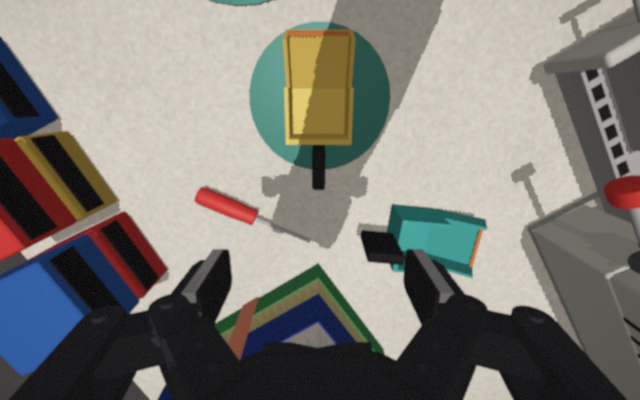

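The empty cup stands upright on the mat at (318,90). Next I'll move to the front of the drawer handle with the fingers closed.

>>> jog_arm(
  increments=[
    [0,[-0.0297,0.1412,0],[0.003,0.009,0.387]],
    [0.5,[-0.0297,0.1412,0],[0.003,0.009,0.387]],
    [1,[-0.0297,0.1412,0],[0.003,0.009,0.387]],
    [1,[-0.0297,0.1412,0],[0.003,0.009,0.387]],
    [1,[-0.0297,0.1412,0],[0.003,0.009,0.387]],
    [1,[-0.0297,0.1412,0],[0.003,0.009,0.387]],
    [1,[-0.0297,0.1412,0],[0.003,0.009,0.387]],
    [1,[-0.0297,0.1412,0],[0.003,0.009,0.387]],
    [1,[-0.0297,0.1412,0],[0.003,0.009,0.387]],
    [1,[-0.0297,0.1412,0],[0.003,0.009,0.387]],
    [1,[-0.0297,0.1412,0],[0.003,0.009,0.387]],
    [1,[-0.0297,0.1412,0],[0.003,0.009,0.387]],
    [1,[-0.0297,0.1412,0],[0.003,0.009,0.387]],
    [1,[-0.0297,0.1412,0],[0.003,0.009,0.387]],
    [1,[0,0,0],[0,0,0]],
    [1,[0,0,0],[0,0,0]],
  ],
)

```text
time_s: 24.42
ee_pos: [0.4087, 0.0205, 0.2502]
eef_rot: [-0.066, 0.998, 0.002, -0.007]
ft_force: [1.3, -0.5, -0.1]
width: -0.0002
```

```bash
python3 goto.py .412 .0172 .055 7.4
```

```text
pos [0.4087 0.0205 0.2502] shift u [ 0.0164 -0.0166 -0.976 ] turn u [-0.029 -0.134 -0.025] F [ 1.3 -0.5 -0.1] -0.00017391039993842682
```

>>> jog_arm(
  increments=[
    [1,[0.0164,-0.0166,-0.12],[-0.03,-0.13,-0.02]],
    [1,[0,0,-0.16],[0,0,0]],
    [1,[0,0,-0.16],[0,0,0]],
    [1,[0,0,-0.16],[0,0,0]],
    [1,[0,0,-0.16],[0,0,0]],
    [1,[0,0,-0.12],[0,0,0]],
    [1,[0,0,-0.08],[0,0,0]],
    [1,[0,0,0],[0,0,0]],
    [1,[0.03,0.004,0],[0,0,0]],
    [1,[0.03,0.004,0],[0,0,0]],
    [1,[0.02,0.0026,0],[0,0,0]],
    [1,[0,0,0],[0,0,0]],
  ],
)

```text
time_s: 25.42
ee_pos: [0.4319, 0.0176, 0.0607]
eef_rot: [-0.063, 0.998, -0.0, 0.003]
ft_force: [-0.1, -0.5, -0.9]
width: -0.0
```

>>> jog_arm(
  increments=[
    [1,[0,0,-0.05],[0,0,0]],
    [1,[0.01,0.0013,0],[0,0,0]],
    [1,[0.015,0.002,0],[0,0,0]],
    [1,[0.025,0.0032,0],[0,0,0]],
    [1,[0.04,0.0052,0],[0,0,0]],
    [1,[0.04,0.0052,0],[0,0,0]],
    [1,[0.04,0.0052,0],[0,0,0]],
    [1,[0.04,0.0052,0],[0,0,0]],
    [1,[0.04,0.0052,0],[0,0,0]],
    [1,[0.04,0.0052,0],[0,0,0]],
    [1,[0.04,0.0052,0],[0,0,0]],
    [1,[0.04,0.0052,0],[0,0,0]],
    [1,[0.04,0.0052,0],[0,0,0]],
    [1,[0.04,0.0052,0],[0,0,0]],
    [1,[0.04,0.0052,0],[0,0,0]],
    [1,[0.04,0.0052,0],[0,0,0]],
    [1,[0.04,0.0052,0],[0,0,0]],
    [1,[0.04,0.0052,0],[0,0,0]],
  ],
)

```text
time_s: 26.92
ee_pos: [0.5518, 0.0341, 0.0492]
eef_rot: [-0.063, 0.998, -0.0, 0.001]
ft_force: [-4.4, 0.9, 3.0]
width: -0.0001
```

```bash
python3 - <<'E'
from h import *
s=arm.read_state();a=np.radians(7.38);ex=np.array([np.cos(a),np.sin(a)]);ey=np.array([-ex[1],ex[0]]);d=s["ee_pos"][:2]-[.6856,.0526]
print("X",d@ex,"Y",d@ey,"F",s["ft_force"])
E
```

```text
X -0.13510800210882765 Y -0.001166474652002166 F [-4.39456054  0.89489036  2.97902043]
```

Pushing with about 4 N, as expected from the friction. Some 65 mm remain.

>>> jog_arm(
  increments=[
    [1,[0.04,0.0052,0],[0,0,0]],
    [1,[0.04,0.0052,0],[0,0,0]],
    [1,[0.04,0.0052,0],[0,0,0]],
    [1,[0.04,0.0052,0],[0,0,0]],
    [1,[0.04,0.0052,0],[0,0,0]],
    [1,[0.03,0.004,0],[0,0,0]],
    [1,[0.02,0.0026,0],[0,0,0]],
    [1,[0.015,0.002,0],[0,0,0]],
    [1,[0.015,0.002,0],[0,0,0]],
    [1,[0,0,0],[0,0,0]],
  ],
)

```text
time_s: 27.75
ee_pos: [0.6078, 0.0411, 0.0492]
eef_rot: [-0.063, 0.998, -0.0, 0.001]
ft_force: [-0.2, 0.9, -0.4]
width: 0.0003
```

>>> jog_arm(
  increments=[
    [1,[0.015,0.002,0],[0,0,0]],
    [1,[0.015,0.002,0],[0,0,0]],
    [1,[0.01,0.0013,0],[0,0,0]],
    [1,[0.01,0.0013,0],[0,0,0]],
  ],
)

```text
time_s: 28.08
ee_pos: [0.6171, 0.0423, 0.0492]
eef_rot: [-0.063, 0.998, -0.0, 0.001]
ft_force: [-2.9, 0.4, 0.3]
width: -0.0004
```

>>> jog_arm(
  increments=[
    [1,[0.006,0.0008,0],[0,0,0]],
    [1,[0.006,0.0008,0],[0,0,0]],
    [1,[0.006,0.0008,0],[0,0,0]],
  ],
)

```text
time_s: 28.33
ee_pos: [0.6207, 0.0428, 0.0492]
eef_rot: [-0.063, 0.998, -0.0, 0.001]
ft_force: [-3.1, -2.5, -0.5]
width: -0.0002
```

>>> jog_arm(
  increments=[
    [1,[0.006,0.0008,0],[0,0,0]],
    [1,[0.006,0.0008,0],[0,0,0]],
    [1,[0.006,0.0008,0],[0,0,0]],
  ],
)

```text
time_s: 28.58
ee_pos: [0.6212, 0.0429, 0.049]
eef_rot: [-0.063, 0.998, -0.001, -0.002]
ft_force: [-13.5, -4.1, 9.5]
width: 0.0001
```

The force jumped to 13.5 N with no further travel, so the drawer is at its stop. I'll back off and check.

>>> jog_arm(
  increments=[
    [1,[-0.05,-0.0065,0],[0,0,0]],
    [1,[-0.1,-0.013,0],[0,0,0]],
    [1,[-0.15,-0.02,0],[0,0,0]],
    [1,[-0.15,-0.02,0.02],[0,0,0]],
    [1,[-0.15,-0.02,0.1],[0,0,0]],
    [1,[-0.1,0,0.18],[0,0,0]],
    [1,[0,0,0.2],[0,0,0]],
    [1,[0,0,0.2],[0,0,0]],
    [1,[0,0,0.2],[0,0,0]],
    [1,[0,0,0.2],[0,0,0]],
    [1,[0,-0.2,0],[0,0,0]],
    [1,[0,-0.2,0],[0,0,0]],
    [1,[0,-0.2,0],[0,0,0]],
    [1,[0,-0.2,0],[0,0,0]],
    [1,[0,0,0],[0,0,0]],
    [1,[0,0,0],[0,0,0]],
  ],
)

```text
time_s: 29.92
ee_pos: [0.4851, -0.1347, 0.2696]
eef_rot: [-0.061, 0.998, -0.0, 0.002]
ft_force: [-0.4, 1.3, 0.0]
width: -0.0
```

```bash
python3 - <<'E'
from h import *
t=arm.capture("top");save(t,"t7.png");P=pts(t);Z=P[...,2]
a=np.radians(7.38);ex=np.array([np.cos(a),np.sin(a)]);ey=np.array([-ex[1],ex[0]]);d=P[...,:2]-[.6856,.0526];X=d@ex;Y=d@ey
def pc(n,m): print(n,m.sum(),np.percentile(X[m],[2,25,50,75,98]).round(4) if m.any() else "",np.median(Y[m]) if m.any() else "")
pc("bar",(Z>.06)&(Z<.085)&(abs(Y)<.05)&(X<-.03)&(X>-.2))
pc("panel",(Z>.092)&(Z<.11)&(abs(Y)<.1)&(X<.01)&(X>-.1))
hsv=cv2.cvtColor(t["image"],cv2.COLOR_RGB2HSV).astype(int);H,S=hsv[...,0],hsv[...,1]
pc("knob",((H<8)|(H>172))&(S>120)&(abs(Y+.163)<.03)&(abs(X+.09)<.05)&(Z>.1))
c0=np.load("top0.npz")
I=np.vstack([c0["image"][90:260,120:500],t["image"][90:260,120:500]]);cv2.imwrite("pics/m7.png",cv2.resize(I[:,:,::-1],None,fx=1.7,fy=1.7))
E
```

```text
bar 137 [-0.0532 -0.0511 -0.0484 -0.0458 -0.0338] 0.0010415468809571397
panel 377 [-0.0135 -0.0105 -0.0067 -0.0029  0.0016] 0.0008901164752349157
knob 8 [-0.0911 -0.088  -0.0854 -0.0841 -0.0823] -0.15187414785387465
```

View pics/m7.png

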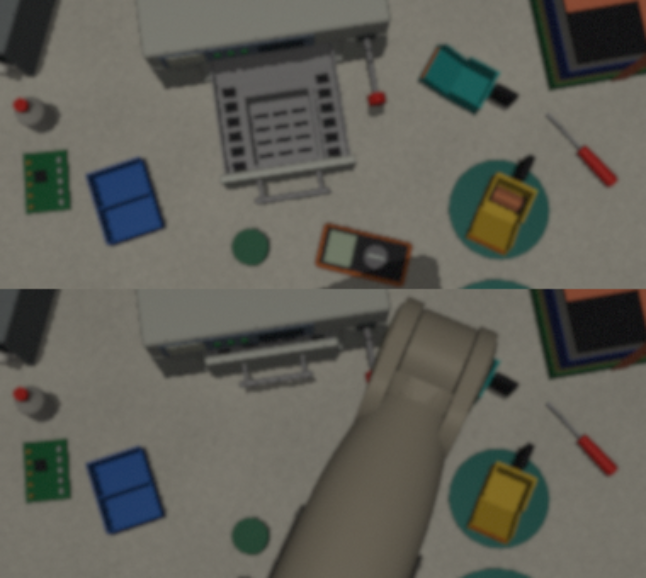

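The bar sits at about -0.049 m, which is shut. The cup is on the mat and the other visible items have not moved. The arm hides the meter and part of the knob. Handing in.

```bash
python3 -c "
from bench import arm; print(arm.sign_off())"
```

```text
the job is handed in; nothing more can be done
None
```

The whole job was done in the order asked and handed in at about 30 s of the 72 s allowed; sign-off gives no verdict.

- **Vent rod:** I pushed it in to the middle click. The knob had moved 20 mm when measured right after the push. In the last picture the arm partly hid it, so that check was weak, but it agreed.
- **Coil:** the cup was tilted to 76°. The computed lip height was 77 mm above the bench at 53° of tilt and 65 mm at 76°, against the 85 mm wall top, so the lip was inside the well before the coil rolled out. The picture afterwards showed the coil in the well, against its left wall.
- **Cup:** it stands upright and empty at its original spot on the small mat, confirmed in the wrist view and the last top view.
- **Drawer:** I pushed it until it stopped at 13.5 N. The handle bar measured about 49 mm in front of the oven, against the 50 mm expected when shut.
- **Other things on the bench:** the bin, board, flux, spool, driver and decoy cup look unmoved. The arm hid the meter in the last picture. It looked unmoved in the picture before pouring, but the later moves over it, with about 0.2 m to spare, and the approach to the drawer handle were not checked.

My first plan, pouring straight ahead, turned out to be out of reach when I fitted the arm's geometry. I poured from the side instead, with the cup turned about 70° to the oven. All wrist forces read at the end of each move stayed under about 17 N.

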